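Hold the hot warmer lid open with the lifting rod

TASK

The lid of the food warmer is hot and falls shut by itself: take the lifting rod from its rest by the wooden handle, pass its steel end sideways through the eyelet on the closed lid, then raise the lid with the rod to 45 degrees (within 5 degrees) and finish while holding it still there, rod in the gripper. Touch the warmer and its lid with nothing but the rod, and leave the bowl, the timer and the scraper where they are.

Things in the scene. Friction and masses are not known exactly. Their poses are not given: they have to be found in the camera images.
- warmer: Food warmer, a black box with a white enamelled steel lid, fixed to the table, 200 mm deep (its x), 260 mm wide (its y), 110 mm high without the lid. Origin: centre of its underside, on the table; z up; its front (-x side) faces the robot. It is hot: not to be touched by the robot.
- hinge (a point): Point on the lid's hinge axis, at mid width of the warmer's rear top edge: 100 mm behind the warmer's centre (its +x), 110 mm above the table. The hinge axis is the warmer's y axis, level.
- lid (a joint): Opening angle of the lid in rad: 0 shut, grows as its front edge rises, stop at 1.3. 45 degrees is 0.785. The lid is 206 by 266 mm, 6 mm thick with a raised panel to 10 mm, weighs 0.2 to 0.45 kg, swings freely on the hinge and falls shut from any angle when not held.
- eye (a point): Centre of the eyelet, an upright steel ring on a stalk at mid width of the lid's front edge. Hole 24 mm across, ring bar 7 mm thick. Centre 192 mm in front of the hinge axis, 48 mm above it; 158 mm above the table when shut. Its axes turn with the lid; the hole's axis is its y, parallel to the hinge: a rod goes in level, along the warmer's width, from either side, the ring turns freely round it.
- rod_grip (a point): Where to grip the lifting rod, on the axis of its flat-sided wooden handle; x points along the rod to the tip, z up. Handle 22 mm wide, 24 mm high, from 80 mm behind this point to 30 mm ahead. Ahead of it a straight round steel rod 8 mm thick, its end 125 mm from this point. Loose, 90 g; lies level in its rest with this point 60 mm above the table.
- rod_tip (a point): Tip of the steel end of the lifting rod, 125 mm ahead of rod_grip along the rod's x.
- rest: Dark steel rest for the rod, fixed: base plate 200 by 60 by 6 mm with two notched posts, 66 mm behind and 90 mm ahead of its origin along its x (the rod's direction). The notch cheeks reach 10 mm up the sides of the rod (66 mm above the table at most), so lift the rod straight up. Origin: on the table under rod_grip.
- bowl: Bystander: steel mixing bowl, 140 mm across, 60 mm high. Origin: centre of its underside.
- timer: Bystander: white kitchen timer standing upright, 28 by 70 mm, 65 mm high. Origin: centre of its underside.
- scraper: Bystander: dough scraper lying flat, about 100 by 140 mm, 20 mm high. Origin: underside.
Things that resemble listed ones, but are neither listed nor needed, are in the scene too. Several things have the shape of the rest; the one meant has the colours described above. What is shaped like the part that bears rod_grip but purple is not meant.

How it is judged:
By the outcome, as a careful person would: the job done as asked, in the order asked, and still so for the second after the job is handed in, while the arm keeps its last pose, push and grip.
It also fails if it takes over 51 s, if anything falls off the work surface, if the arm or the gripper's body presses on something with over 40 N, if the wrist force passes 120 N, or if a joint passes its speed limit or range.

ROBOT

A 7-joint arm with a two-finger parallel gripper is mounted at the origin on the work surface. World frame = base frame: x ahead of the robot, y to its left, z up, the work surface at z = 0. Lengths are in m, angles in rad, forces in N, time in s.
With the tool pointing down it reaches from about 0.425 to 0.8 m from the base axis. Payload 8.3 kg.
Tool frame: the origin (TCP) lies on the centre line of the jaws, within the pads' length; the fingertips stand env.tip_extent ahead of it and the grasp point (between the pads) lies 6 mm ahead of it (env.tip_extent is the distance from the TCP to the fingertips, in m); z points along the fingers, y is the direction in which the jaws open and shut (so a half turn about z gives the same grasp; the last joint's range is limited). The gripper opens to 85 mm and grips with 20 to 120 N. Pads are 22 mm wide; open, the fingers measure 114 mm over their backs; the gripper's body (76 mm by 85 mm) begins 54 mm behind the grasp point. The pads swing forward as they close: fully open they stand 13 mm farther back than shut.
Start: joints at [1.269, 0.383, 0.016, 1.37, -0.006, 1.388, -0.046], TCP at [0.148, -0.607, 0.256] pointing down, gripper open.
Joint ranges: [-2.95, 2.95], [-0.25, 2.06], [-1.52, 1.56], [0.18, 2.33], [-1.44, 4.58], [0.02, 2.06], [-3.01, 3.01]. Speed limits (rad/s): [2.39, 2.39, 3.01, 3.01, 3.14, 3.14, 3.14].

INTERFACE

Orientations are given as [roll, pitch, yaw] about the fixed x, y, z axes, in that order (R = Rz(yaw) Ry(pitch) Rx(roll)).
In Python, from cell import env gives the robot as it stands.
- The arm moves only by the tool carry_out, never from a script. Its argument "moves" is a list that holds one entry, the list of rows, each a list of 5 numbers: the shift along the tool's x, y, z in mm, then the turn about the tool's z in degrees, then the opening, from 0 (shut) to 1 (fully open). In form: [[[tx, ty, tz, twist, gripper], ...]]. A call has 1 to 8 rows; each row shifts and turns the commanded pose from where the row before left it, along the tool's axes as they then stand; what a row does not reach is not made up. A row lasts 1/8 s, in which the tool goes at most 62.5 mm and 10.7 degrees, less where a joint would pass 70% of its speed; a pose out of reach is approached as far as the arm can. A call with a gripper value outside its range is refused whole. The fingers move at their own pace and stop on an object; "force" is the grip in N (left out, the last holds). Time passes only in rows, so rows that do not move let the fingers close. It gives the time, the measured TCP pose, the force and the opening at its end, in the units of the state.
- env.sense(): the state, without advancing time (a new reading comes with each control period).
- env.snapshot(name): name is "side" or "top" or "wrist"; returns the picture (384x512x3 uint8, red, green, blue); there is no depth.
- env.get_calibration(name): a dict with "fx", "fy", "cx", "cy" (pixels), "distortion" ([k1, k2, p1, p2, k3] as OpenCV has them; the pictures are not rectified), "origin" and "attitude" of the camera in the world. Camera axes: x right, y down, z forward; pixel columns grow to the right and rows downward; lengths in m; the calibration is good to about 2 mm. A picture is of the moment at which its call begins: read the wrist's pose just before it. get_calibration takes no time and is no camera call; for the wrist camera it gives the pose at the moment of the call.
- env.sign_off(): hands the job in, once; it reports no verdict.
Trained networks look in the newest picture that a camera, given by its name, has taken for a name from the list of things; names that differ only in an ending like _2 or _b are one class to them, and where a whole thing is asked for, a point or a joint stands for the part that bears it (a point fixed in the world has none). Each returns a list of dicts, best first, with "p" (0 to 1); they miss things now and then, are a little off and sometimes report something else, mostly with a low value. They report only what shows in the picture. A call takes as long as a camera call. They do not tell look-alikes from the thing itself.
- env.recognise(camera, target): "pixel" ([column, row] in pixels, amid what is visible of it).
- env.landmark_of(camera, target): "pixel" ([column, row] in pixels: a listed point, or the origin of a listed thing).
The state is a dict: "clock": time; "qpos": joint angles; "joint_velocities": joint speeds; "tau": joint torques, N m; "ee_pos": TCP position; "eef_rot": TCP orientation; "ft_force": force on the tool from outside, world axes, zero at the start; "ft_torque": the same for the moment, N m; "width": finger opening in m.
Only numpy, scipy, OpenCV 4.12 (cv2) and the standard library are available. Lean on these libraries where they do the work, as an engineer would, in place of code of your own. Each camera call takes 0.05 s, during which the arm holds its last target. There are 200 camera calls.

## Working session

There is one attempt and no reset: what is moved stays moved. The work goes in short steps, Python scripts to look and compute and a tool call to move; the robot and the scene stay as the last step left them, time stands still between calls to the robot, and variables do not carry over. Pictures are saved under pics/ and viewed, about 8 in all and at most 12, crops included, and the job is handed in when it is done.

Besides the shell and the picture viewer there is one more tool, called after "Call:" as name(argument=value, ...) on one line, values as JSON. carry_out: Moves the arm, as the interface text tells. Its arguments: {"type":"object","properties":{"moves":{"type":"array"},"force":{"type":"number"}},"required":["moves"]}

```bash
mkdir -p pics; ls
cat > h.py <<'E'
import numpy as np, cv2
from cell import env
from scipy.spatial.transform import Rotation as R
def snap(n,f):
    im=env.snapshot(n); cv2.imwrite('pics/'+f,im[:,:,::-1]); return im
def ray(n,px,c=None):
    c=c or env.get_calibration(n)
    K=np.array([[c['fx'],0,c['cx']],[0,c['fy'],c['cy']],[0,0,1]])
    u=cv2.undistortPoints(np.array([[px]],float),K,np.array(c['distortion'],float))[0,0]
    A=np.array(c['attitude'],float)
    A=A if A.shape==(3,3) else R.from_euler('xyz',A).as_matrix() if A.size==3 else R.from_quat(A).as_matrix()
    d=A@np.array([u[0],u[1],1]); return np.array(c['origin'],float),d/np.linalg.norm(d)
def atz(n,px,z,c=None):
    o,d=ray(n,px,c); return o+d*(z-o[2])/d[2]
def tri(rays):
    M=sum(np.eye(3)-np.outer(d,d) for o,d in rays); b=sum((np.eye(3)-np.outer(d,d))@o for o,d in rays)
    p=np.linalg.solve(M,b); return p,[np.linalg.norm(np.cross(p-o,d)) for o,d in rays]
E
python3 - <<'E'
from h import *
s=env.sense(); print(s['clock'],s['ee_pos'],s['eef_rot'],s['width'],env.tip_extent)
for n in ('side','top'):
    im=snap(n,n+'0.png'); c=env.get_calibration(n); print(n,c)
    for t in ('rod_grip','rod_tip','rest','eye','hinge','warmer','bowl','timer','scraper'):
        print(t,[(np.round(r['pixel']).tolist(),round(r['p'],2)) for r in env.landmark_of(n,t)][:4])
print(env.get_calibration('wrist'))
E
```

```text
pics
0.0 [ 0.14778049 -0.60679887  0.25528699] [-3.13964699e+00  2.46075496e-05  2.38891195e-01] 0.08518481482752618 0.025
side {'fx': 427.44001540956396, 'fy': 427.44001540956396, 'cx': 255.8448108329693, 'cy': 195.69576417078773, 'distortion': array([-0.02539017,  0.        ,  0.        ,  0.        ,  0.        ]), 'origin': array([0.33097495, 0.76560372, 1.15541786]), 'attitude': array([-2.44262008, -0.01013021, -2.90918416])}
rod_grip [([321.0, 326.0], 0.57), ([290.0, 174.0], 0.48)]
rod_tip [([355.0, 357.0], 0.94), ([282.0, 201.0], 0.58)]
rest [([289.0, 184.0], 0.78), ([335.0, 184.0], 0.57)]
eye [([258.0, 252.0], 0.85)]
hinge [([190.0, 248.0], 0.81)]
warmer [([225.0, 275.0], 0.68)]
bowl [([180.0, 199.0], 0.8)]
timer [([294.0, 258.0], 0.77)]
scraper [([227.0, 152.0], 0.82), ([225.0, 273.0], 0.59)]
top {'fx': 400.2257873457788, 'fy': 400.2257873457788, 'cx': 252.53481205162277, 'cy': 190.03797495837594, 'distortion': array([-0.1160768,  0.       ,  0.       ,  0.       ,  0.       ]), 'origin': array([ 0.3520996 , -0.08134896,  1.20300902]), 'attitude': array([-2.99297168, -0.00623208, -1.58429665])}
rod_grip [([140.0, 282.0], 0.88), ([310.0, 219.0], 0.76)]
rod_tip [([123.0, 318.0], 0.98), ([267.0, 222.0], 0.83)]
rest [([312.0, 222.0], 0.69), ([328.0, 274.0], 0.67)]
eye [([166.0, 208.0], 0.85)]
hinge [([311.0, 219.0], 0.33)]
warmer [([177.0, 185.0], 0.98), ([339.0, 136.0], 0.23)]
bowl [([255.0, 105.0], 0.86)]
timer [([209.0, 248.0], 0.5)]
scraper [([341.0, 136.0], 0.73)]
{'fx': 342.0469452858376, 'fy': 342.0469452858376, 'cx': 249.98772809528145, 'cy': 197.96987734944005, 'distortion': array([0.01636424, 0.        , 0.        , 0.        , 0.        ]), 'origin': array([ 0.22181228, -0.5892778 ,  0.37403849]), 'attitude': array([ 2.83987043e+00,  1.08931330e-04, -1.33112933e+00])}
```

Run:
```python
import cv2,numpy as np
a=cv2.imread('pics/top0.png')
cv2.imwrite('pics/top0b.png',cv2.resize(a,(800,600),interpolation=cv2.INTER_CUBIC))
b=cv2.imread('pics/side0.png')
cv2.imwrite('pics/side0b.png',cv2.resize(b,(800,600),interpolation=cv2.INTER_CUBIC))
from h import *
P={'grip':([140,282],[321,326]),'tip':([123,318],[355,357]),'grip2':([310,219],[290,174]),'tip2':([267,222],[282,201]),'eye':([166,208],[258,252]),'warmer':([177,185],[225,275]),'timer':([209,248],[294,258]),'bowl':([255,105],[180,199]),'scr':([341,136],[227,152]),'rest':([312,222],[289,184])}
for k,(t,s) in P.items():
    p,e=tri([ray('top',t),ray('side',s)]); print(k,p.round(4),np.round(e,4), atz('top',t,.06).round(3),atz('side',s,.06).round(3))
print('hinge',atz('side',[190,248],.11))
```

```text
grip [0.2573 0.2454 0.0084] [0.0027 0.0027] [0.264 0.231 0.06 ] [0.258 0.269 0.06 ]
tip [ 0.1509  0.3021 -0.0126] [0.0002 0.0002] [0.163 0.279 0.06 ] [0.162 0.331 0.06 ]
grip2 [ 0.4376 -0.2537  0.0646] [0.0009 0.0009] [ 0.437 -0.254  0.06 ] [ 0.439 -0.258  0.06 ]
tip2 [ 0.4364 -0.1306  0.0608] [0.0062 0.0062] [ 0.43  -0.131  0.06 ] [ 0.443 -0.131  0.06 ]
eye [0.4633 0.1395 0.1533] [0.0007 0.0007] [0.474 0.159 0.06 ] [0.475 0.081 0.06 ]
warmer [ 0.5585  0.1419 -0.0124] [0.0058 0.0058] [0.541 0.128 0.06 ] [0.55 0.18 0.06]
timer [0.3631 0.0408 0.0035] [0.0042 0.0042] [0.359 0.035 0.06 ] [0.366 0.076 0.06 ]
bowl [ 0.7996 -0.1028  0.0026] [0.0026 0.0026] [ 0.781 -0.102  0.06 ] [ 0.774 -0.059  0.06 ]
scr [ 0.7013 -0.3709 -0.0011] [0.0012 0.0012] [ 0.682 -0.356  0.06 ] [ 0.683 -0.311  0.06 ]
rest [ 0.4364 -0.2702 -0.0063] [0.0036 0.0036] [ 0.428 -0.26   0.06 ] [ 0.434 -0.211  0.06 ]
hinge [0.66260851 0.14595951 0.11      ]
```

View pics/top0b.png

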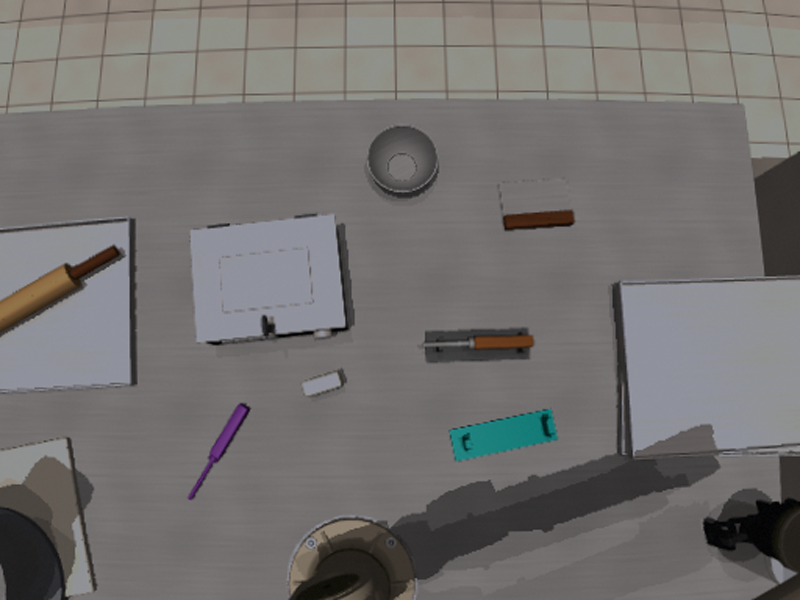

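View pics/side0b.png

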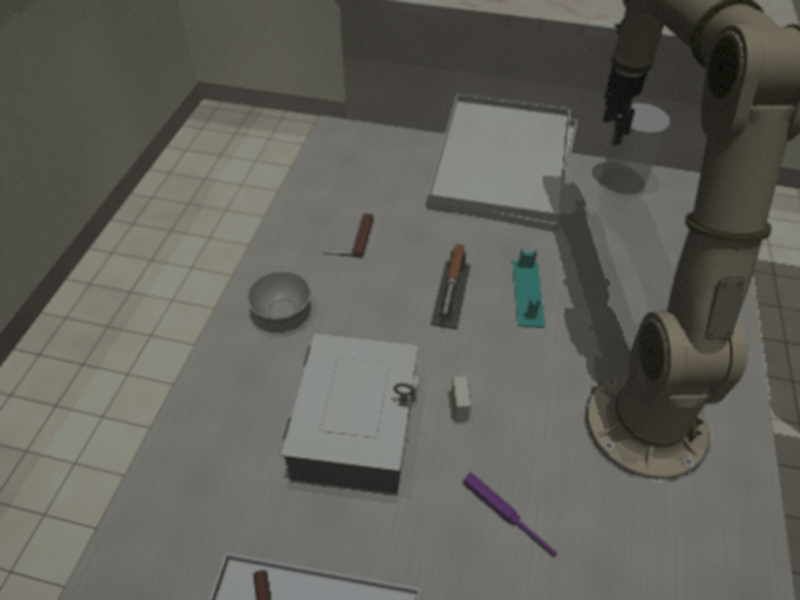

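The two views agree. The real rod is the one with the orange-wood handle on the dark rest, at about top px (320,218) natural scale. It lies along +y, with rod_grip at about (0.437, -0.254, 0.062). The purple rod and the teal rest are decoys. The eyelet is at about (0.463, 0.140, 0.155), the timer stands in front of the warmer at (0.363, 0.041), and the way in from the -y side is clear.

```bash
cat >> h.py <<'E'
def plan(p,yaw_deg,n):
    """rows in tool axes from the present pose to TCP p, yaw, in n equal steps"""
    s=env.sense(); M=R.from_euler('xyz',s['eef_rot']).as_matrix(); y0=np.degrees(np.arctan2(M[1,0],M[0,0]))
    d=(np.array(p)-s['ee_pos'])*1000/n; tw=-((yaw_deg-y0+180)%360-180)/n
    for i in range(n):
        print([*(M.T@d).round(1).tolist(),round(tw,2)]); M=M@R.from_euler('z',tw,degrees=True).as_matrix()
def st():
    s=env.sense(); print('t',s['clock'],'tcp',s['ee_pos'].round(4),'rpy',np.degrees(s['eef_rot']).round(2),'w',round(s['width'],4),'F',np.round(s['ft_force'],1),'M',np.round(s['ft_torque'],2))
E
python3 - <<'E'
from h import *
plan([.437,-.254,.20],91,12)
# warmer yaw from top-picture front-edge corners (800 px scale -> 512), lid top z~.116
for a,b in (([197,341],[345,330]),([190,230],[334,214])):
    A=atz('top',np.array(a)*.64,.116);B=atz('top',np.array(b)*.64,.116); print(A.round(3),B.round(3),np.degrees(np.arctan2(*(A-B)[[1,0]])),np.linalg.norm(A-B))
E
```

```text
[30.4, -22.9, 4.7, np.float64(-6.44)]
[32.8, -19.3, 4.7, np.float64(-6.44)]
[34.7, -15.6, 4.7, np.float64(-6.44)]
[36.2, -11.6, 4.7, np.float64(-6.44)]
[37.3, -7.4, 4.7, np.float64(-6.44)]
[37.9, -3.2, 4.7, np.float64(-6.44)]
[38.0, 1.1, 4.7, np.float64(-6.44)]
[37.7, 5.3, 4.7, np.float64(-6.44)]
[36.8, 9.5, 4.7, np.float64(-6.44)]
[35.5, 13.6, 4.7, np.float64(-6.44)]
[33.8, 17.5, 4.7, np.float64(-6.44)]
[31.6, 21.2, 4.7, np.float64(-6.44)]
[0.441 0.258 0.116] [ 0.458 -0.003  0.116] 93.65998249003079 0.26153194597801943
[0.642 0.278 0.116] [0.667 0.017 0.116] 95.48152828814814 0.26263187440184205
```

Call:
carry_out(moves=[[[30,-23,5,-6.4,1],[33,-19,5,-6.4,1],[35,-16,5,-6.4,1],[36,-12,5,-6.4,1],[37,-7,5,-6.4,1],[38,-3,5,-6.4,1],[38,1,5,-6.4,1],[38,5,5,-6.4,1]]], force=60)

```text
clock: 2.0
ee_pos: [0.3415, -0.3708, 0.2164]
eef_rot: [3.141, 0.0, 1.136]
ft_force: [1.0, -1.0, -0.4]
width: 0.0855
```

Call:
carry_out(moves=[[[37,10,5,-6.4,1],[35,14,5,-6.4,1],[34,17,5,-6.4,1],[32,21,5,-6.4,1],[0,0,0,0,1]]])

```text
clock: 2.62
ee_pos: [0.44, -0.2513, 0.1962]
eef_rot: [3.141, -0.001, 1.586]
ft_force: [0.3, -1.4, 0.6]
width: 0.0849
```

Run:
```python
from h import *
st(); c=env.get_calibration('wrist'); im=snap('wrist','w1.png'); cv2.imwrite('pics/w1b.png',cv2.resize(im[:,:,::-1],(768,576)))
for t in ('rod_grip','rod_tip','rest','eye'):
    for r in env.landmark_of('wrist',t)[:3]: print(t,np.round(r['pixel'],1),round(r['p'],2),[atz('wrist',r['pixel'],z,c).round(4)[:2] for z in (0,.06)])
```

```text
t 2.625 tcp [ 0.44   -0.2513  0.1962] rpy [ 1.7996e+02 -7.0000e-02  9.0890e+01] w 0.0849 F [ 0.3 -1.4  0.6] M [-0.04  0.02 -0.  ]
rod_tip [248.3  25.1] 0.59 [array([ 0.4369, -0.123 ]), array([ 0.4373, -0.133 ])]
rest [250.6 186.8] 0.61 [array([ 0.4411, -0.2617]), array([ 0.4407, -0.2452])]
rest [ 74.9 224.7] 0.55 [array([ 0.2695, -0.303 ]), array([ 0.3019, -0.2787])]
```

View pics/w1b.png

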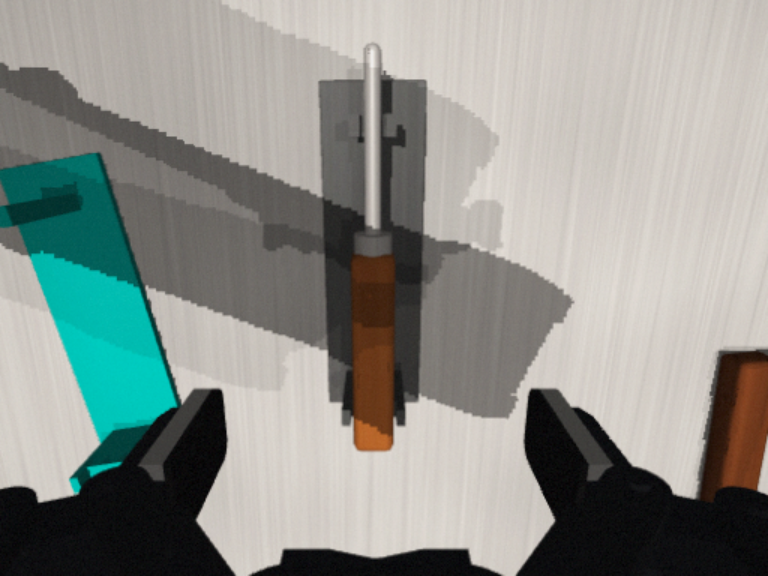

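Run:
```python
from h import *
for n,p in {'tip':(373,44),'ferr':(373,234),'wood':(373,255),'end':(374,450)}.items():
    print(n,atz('wrist',np.array(p)/1.5,.06).round(4),atz('wrist',np.array(p)/1.5,.072).round(4))
p,e=tri([ray('wrist',(248.5,29)),ray('top',(267,222)),ray('side',(282,201))]);print('tip',p.round(4),np.round(e,4))
e1=atz('wrist',(249.3,300),.072)
plan([.437,-.254,.062],91,6)
```

```text
tip [ 0.436  -0.1403  0.06  ] [ 0.4361 -0.1422  0.072 ]
ferr [ 0.4365 -0.2261  0.06  ] [ 0.4365 -0.2239  0.072 ]
wood [ 0.4366 -0.2368  0.06  ] [ 0.4366 -0.2341  0.072 ]
end [ 0.4378 -0.3506  0.06  ] [ 0.4377 -0.3425  0.072 ]
tip [ 0.4367 -0.1353  0.0532] [0.0037 0.0072 0.0068]
[0.3, -0.1, 22.4, np.float64(-0.11)]
[0.3, -0.1, 22.4, np.float64(-0.11)]
[0.3, -0.1, 22.4, np.float64(-0.11)]
[0.3, -0.1, 22.4, np.float64(-0.11)]
[0.3, -0.1, 22.4, np.float64(-0.11)]
[0.3, -0.1, 22.4, np.float64(-0.11)]
```

The wrist view shows the rod straight up the picture: tip at (373,44) and handle end at (374,450), in 768-px coordinates. The posts stand clear of the grip point. Rod_grip is at about (0.437, -0.263) and the rod's yaw is about 90.5°. I'll descend and grip slightly above the axis.

Call:
carry_out(moves=[[[-6,-1.5,20,0,1],[-6,-1.5,20,0,1],[0,0,20,0,1],[0,0,20,0,1],[0,0,20,0,1],[0,0,16,0,1],[0,0,8,0,1],[0,0,0,0,1]]], force=90)

```text
clock: 3.88
ee_pos: [0.435, -0.2667, 0.0721]
eef_rot: [-3.141, -0.0, 1.579]
ft_force: [0.0, 0.2, -0.3]
width: 0.0853
```

Call:
carry_out(moves=[[[0,0,0,0,0.2],[0,0,0,0,0.1],[0,0,0,0,0],[0,0,0,0,0],[0,0,0,0,0],[0,0,0,0,0]]], force=90)

```text
clock: 4.62
ee_pos: [0.437, -0.2667, 0.0734]
eef_rot: [3.138, 0.001, 1.58]
ft_force: [6.0, 0.4, 3.8]
width: 0.0208
```

Call:
carry_out(moves=[[[0,0,-8,0,0],[0,0,-15,0,0],[0,0,-25,0,0],[0,0,-30,0,0],[0,0,-30,0,0],[0,0,-25,0,0],[0,0,0,0,0]]])

```text
clock: 5.5
ee_pos: [0.4355, -0.2673, 0.2071]
eef_rot: [3.14, 0.002, 1.579]
ft_force: [0.7, -0.2, -1.4]
width: 0.02
```

Run:
```python
from h import *
st(); im=snap('wrist','w2.png'); cv2.imwrite('pics/w2b.png',im[:,:,::-1])
print([(np.round(r['pixel'],1),round(r['p'],2)) for r in env.landmark_of('wrist','rod_tip')])
c=env.get_calibration('wrist'); M=R.from_euler('xyz',c['attitude']).as_matrix(); s=env.sense()
T=R.from_euler('xyz',s['eef_rot']).as_matrix()
for n in('top','side'):
  env.snapshot(n); print(n,[(np.round(r['pixel'],1),round(r['p'],2)) for r in env.landmark_of(n,'rod_tip')],[(np.round(r['pixel'],1),round(r['p'],2)) for r in env.landmark_of(n,'eye')])
```

```text
t 5.5 tcp [ 0.4355 -0.2673  0.2071] rpy [1.7989e+02 1.2000e-01 9.0450e+01] w 0.02 F [ 0.7 -0.2 -1.4] M [-0.07 -0.   -0.08]
[]
top [(array([273.1, 217.6]), 0.69), (array([121.7, 318.7]), 0.64), (array([340.7, 135.6]), 0.21), (array([207.4, 243.9]), 0.17)] [(array([168.6, 210.7]), 0.74)]
side [(array([353.7, 355.5]), 0.89), (array([286.8, 177.5]), 0.54), (array([190.9, 248.7]), 0.46)] [(array([261.1, 248.3]), 0.89)]
```

View pics/w2b.png

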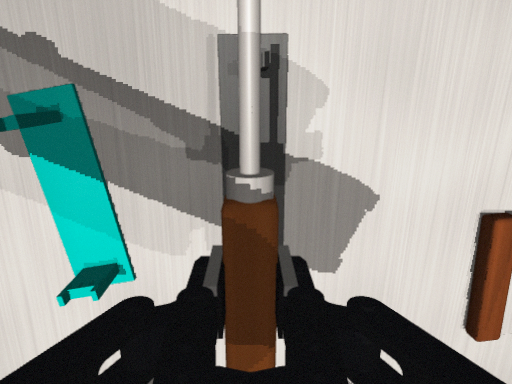

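Run:
```python
from h import *
print('tip',tri([ray('top',(273.1,217.6)),ray('side',(286.8,177.5))]))
print('eye',tri([ray('top',(168.6,210.7)),ray('side',(261.1,248.3))]))
plan([.44,.0,.32],94.5,8)
```

```text
tip (array([ 0.4349585 , -0.14233615,  0.16543782]), [np.float64(0.0006659297272507917), np.float64(0.0006659297272508937)])
eye (array([0.45596222, 0.13089603, 0.16131508]), [np.float64(1.1668292122523303e-05), np.float64(1.1668292122572447e-05)])
[33.3, 0.9, -14.4, np.float64(-0.5)]
[33.3, 1.2, -14.4, np.float64(-0.5)]
[33.3, 1.5, -14.4, np.float64(-0.5)]
[33.3, 1.8, -14.4, np.float64(-0.5)]
[33.3, 2.1, -14.4, np.float64(-0.5)]
[33.2, 2.4, -14.4, np.float64(-0.5)]
[33.2, 2.7, -14.4, np.float64(-0.5)]
[33.2, 2.9, -14.4, np.float64(-0.5)]
```

Call:
carry_out(moves=[[[33,1,-14,-0.5,0],[33,1,-14,-0.5,0],[33,2,-14,-0.5,0],[33,2,-14,-0.5,0],[33,2,-14,-0.5,0],[33,2,-14,-0.5,0],[33,3,-14,-0.5,0],[33,3,-14,-0.5,0]]])

```text
clock: 6.9
ee_pos: [0.4407, -0.0011, 0.3176]
eef_rot: [-3.141, 0.0, 1.649]
ft_force: [0.8, -0.3, -0.8]
width: 0.0206
```

Call:
carry_out(moves=[[[0,0,0,0,0],[0,0,0,0,0]]])

```text
clock: 7.15
ee_pos: [0.4408, -0.0028, 0.3169]
eef_rot: [-3.141, 0.0, 1.649]
ft_force: [-0.2, -1.0, -0.5]
width: 0.0203
```

Run:
```python
from h import *
st(); ims=[snap(n,n+'3.png')[:,:,::-1] for n in ('wrist','side','top')]
print(env.get_calibration('wrist'))
for n in('wrist','top','side'):
  for t in ('rod_tip','eye','rod_grip'): print(n,t,[(np.round(r['pixel'],1).tolist(),round(r['p'],2)) for r in env.landmark_of(n,t)][:3])
s=cv2.resize(ims[1][130:300,200:340],None,fx=2.8,fy=2.8,interpolation=cv2.INTER_CUBIC)
t=cv2.resize(ims[2][150:260,110:250],None,fx=2.8,fy=2.8,interpolation=cv2.INTER_CUBIC)
w=cv2.resize(ims[0],(400,300))
o=np.zeros((600,800,3),np.uint8); o[:s.shape[0],:s.shape[1]]=s; o[:t.shape[0],400:400+t.shape[1]]=t; o[310:600,400:800]=w[:290]
cv2.imwrite('pics/m3.png',o)
```

```text
t 7.15 tcp [ 0.4408 -0.0028  0.3169] rpy [-1.7997e+02  1.0000e-02  9.4460e+01] w 0.0203 F [-0.2 -1.  -0.5] M [-0.06 -0.01 -0.02]
{'fx': 342.0469452858376, 'fy': 342.0469452858376, 'cx': 249.98772809528145, 'cy': 197.96987734944005, 'distortion': array([0.01636424, 0.        , 0.        , 0.        , 0.        ]), 'origin': array([0.43523862, 0.0723802 , 0.43450457]), 'attitude': array([2.84024353e+00, 1.18258549e-03, 7.71764200e-02])}
wrist rod_tip []
wrist eye [([301.2, 3.8], 0.72)]
wrist rod_grip [([251.8, 264.0], 0.57)]
top rod_tip [([121.1, 319.4], 0.63)]
top eye []
top rod_grip [([141.2, 285.3], 0.56)]
side rod_tip [([356.6, 355.6], 0.64), ([182.8, 199.6], 0.58), ([270.3, 219.7], 0.57)]
side eye [([260.8, 252.1], 0.74)]
side rod_grip [([278.2, 184.1], 0.82), ([318.6, 325.7], 0.77)]
```

View pics/m3.png

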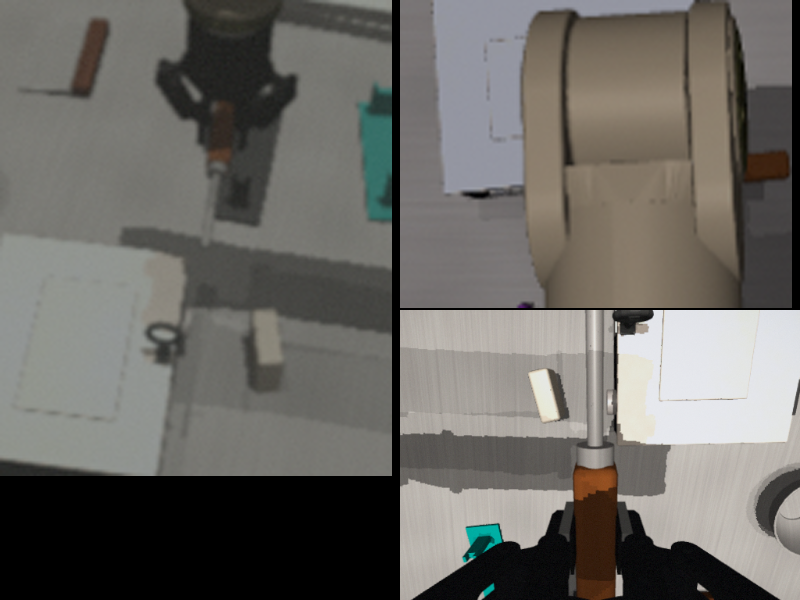

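Run:
```python
from h import *
s=env.sense();T=R.from_euler('xyz',s['eef_rot']).as_matrix();tcp=s['ee_pos']
c=atz('wrist',(276.5,169),.116);e=atz('wrist',(275,25.6),.116);r=atz('wrist',((789-400)*1.28,(441-310)*1.28),.116)
print('corner',c,'edge pt',e,'rear corner',r,np.linalg.norm(r-c)); d=(e-c)/np.linalg.norm(e-c); print('yaw edge',np.degrees(np.arctan2(d[1],d[0])),'side edge',np.degrees(np.arctan2(*(r-c)[[1,0]])))
a=np.radians(4.5);X=np.array([np.cos(a),np.sin(a),0]);Y=np.array([-np.sin(a),np.cos(a),0])
print('eye from corner',c+133*Y/1000+11*X/1000)
for sp in ([258.2,248.9],[260.8,252.1]):
  for wp in ([301.2,3.8],[297,6]):
    p,er=tri([ray('side',sp),ray('wrist',wp)]);print('eye side+wrist',p.round(4),np.round(er,4))
p,er=tri([ray('wrist',(299,5)),ray('top',(166,208)),ray('top',(168.6,210.7)),ray('side',(258.2,248.9)),ray('side',(260.8,252.1)),ray('side',(258,252)),ray('side',(261.1,248.3))]);print('eye all',p.round(4),np.round(er,4))
# tip: expected, and reprojected from side: intersect with tool's x-z plane
o,dd=ray('side',(273.6,216.8)); n=T[:,1]; print('tip on tool plane, tool axes',(T.T@(o+dd*((tcp-o)@n)/(dd@n)-tcp)).round(4))
```

```text
corner [0.46586674 0.00528236 0.116     ] edge pt [0.45198652 0.12759685 0.116     ] rear corner [0.67365739 0.0227779  0.116     ] 0.20852588662061744
yaw edge 96.47421881956288 side edge 4.812835806335089
eye from corner [0.46639777 0.13873541 0.116     ]
eye side+wrist [0.4649 0.1349 0.1619] [0.0017 0.0017]
eye side+wrist [0.4638 0.1338 0.16  ] [0.0003 0.0003]
eye side+wrist [0.4615 0.137  0.1522] [0.0063 0.0063]
eye side+wrist [0.4603 0.1358 0.15  ] [0.0048 0.0048]
eye all [0.4604 0.1353 0.1567] [0.0053 0.0046 0.0052 0.0044 0.0069 0.0058 0.0075]
tip on tool plane, tool axes [ 0.0905 -0.      0.0606]
```

```bash
cat >> h.py <<'E'
def proj(n,p,c=None):
    c=c or env.get_calibration(n); A=R.from_euler('xyz',c['attitude']).as_matrix(); rv=cv2.Rodrigues(A.T)[0]; tv=-A.T@np.array(c['origin'])
    K=np.array([[c['fx'],0,c['cx']],[0,c['fy'],c['cy']],[0,0,1]])
    return cv2.projectPoints(np.array([p],float),rv,tv,K,np.array(c['distortion'],float))[0][0,0]
E
python3 - <<'E'
from h import *
s=env.sense();T=R.from_euler('xyz',s['eef_rot']).as_matrix();tcp=s['ee_pos']
P=lambda *v: tcp+T@np.array(v)
for dr in (0,5,10,20,30):
  a=np.radians(dr); print(dr,[proj('side',P(.003+L*np.cos(a),0,.013+L*np.sin(a))).round(1) for L in (.03,.125)])
print('tip x+-5mm',proj('side',P(.128,.005,.013)),proj('side',P(.128,-.005,.013)))
im=cv2.imread('pics/side3.png')[155:275,225:325]; o=cv2.resize(im,(500,600),interpolation=cv2.INTER_CUBIC); cv2.imwrite('pics/s3z.png',o)
E
```

```text
0 [array([277.1, 188.7]), array([272.5, 217.1])]
5 [array([277.1, 189.4]), array([272.3, 219.5])]
10 [array([277.1, 189.9]), array([272.2, 221.7])]
20 [array([277. , 190.8]), array([272.2, 224.8])]
30 [array([277. , 191.3]), array([272.4, 226.4])]
tip x+-5mm [270.50695038 216.81107864] [274.47662461 217.32535218]
```

View pics/s3z.png

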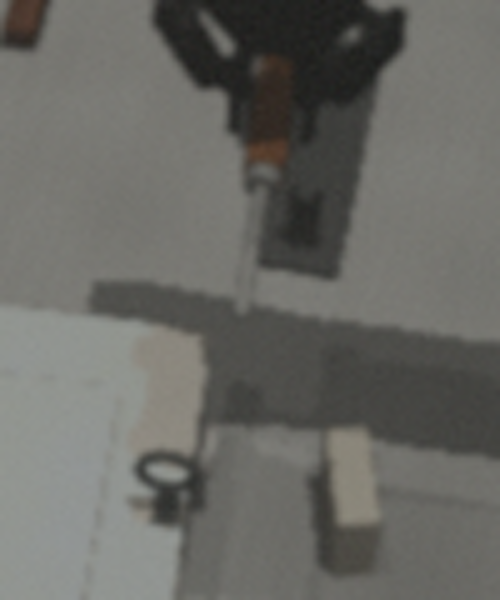

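Both pictures agree that the rod is held level: the tip is seen at (273.4,217.4), against (272.5,217.1) predicted. The ring is centred at side px (258.8,249.4). With the wrist view that puts the eye at about (0.464, 0.135, 0.159), with a warmer yaw of about 4.6°. Next I'll stage the tip 40 mm short of the ring, level with it.

Call:
carry_out(moves=[[[-16,17,0,0,0],[-16,17,0,0,0],[0,0,29,0,0],[0,0,29,0,0],[0,0,29,0,0],[0,0,29,0,0],[0,0,28,0,0],[0,0,0,0,0]]])

```text
clock: 8.75
ee_pos: [0.4759, -0.0314, 0.1716]
eef_rot: [-3.138, -0.001, 1.649]
ft_force: [-0.5, 0.4, -0.5]
width: 0.0203
```

Call:
carry_out(moves=[[[0,0,0,0,0],[0,0,0,0,0]]])

```text
clock: 9.0
ee_pos: [0.4782, -0.0314, 0.1747]
eef_rot: [3.139, 0.001, 1.649]
ft_force: [0.3, -0.5, -1.0]
width: 0.0207
```

Run:
```python
from h import *
st(); s=env.sense();T=R.from_euler('xyz',s['eef_rot']).as_matrix();tcp=s['ee_pos']
im=snap('side','s4.png')[:,:,::-1]; w=snap('wrist','w4.png')[:,:,::-1]; t=snap('top','t4.png')[:,:,::-1]
o=np.zeros((600,800,3),np.uint8)
o[:,:400]=cv2.resize(np.ascontiguousarray(im[180:300,220:300]),(400,600),interpolation=cv2.INTER_CUBIC)
o[:300,400:]=cv2.resize(w,(400,300)); o[300:,400:]=cv2.resize(np.ascontiguousarray(t[160:235,130:230]),(400,300),interpolation=cv2.INTER_CUBIC)
cv2.imwrite('pics/m4.png',o)
P=lambda *v: tcp+T@np.array(v)
print('tip exp',P(.128,0,.013),proj('side',P(.128,0,.013)),'eye exp',proj('side',[.464,.135,.159]))
for n in ('side','top'):
  for q in ('rod_tip','eye'): print(n,q,[(np.round(r['pixel'],1).tolist(),round(r['p'],2)) for r in env.landmark_of(n,q)][:3])
```

```text
t 9.0 tcp [ 0.4782 -0.0314  0.1747] rpy [1.7987e+02 3.0000e-02 9.4480e+01] w 0.0207 F [ 0.3 -0.5 -1. ] M [-0.05  0.   -0.01]
tip exp [0.46819746 0.09620152 0.1616424 ] [259.61029994 237.23615998] eye exp [257.91281829 249.40067409]
side rod_tip [([354.5, 356.1], 0.9), ([256.5, 238.8], 0.81), ([227.6, 151.8], 0.52)]
side eye [([256.6, 252.1], 0.61)]
top rod_tip [([126.3, 318.8], 0.74), ([178.3, 207.7], 0.56)]
top eye [([166.9, 210.1], 0.64)]
```

View pics/m4.png

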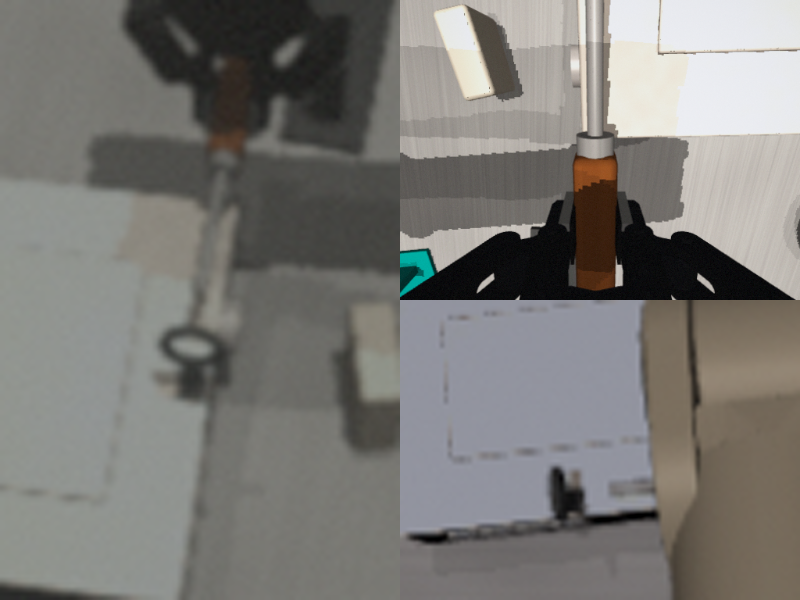

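The ring centre is at side crop (193,347), and the rod line extrapolates to (197,347). In the top crop the ring is at (556,491) with the rod tip at (612,489). Both views ask for about +2 mm in x, and the z reading asks for about 2–3 mm lower. I'll correct, then advance gently past the ring plane.

Call:
carry_out(moves=[[[0,2,2.5,0,0],[6,0,0,0,0],[8,0,0,0,0],[8,0,0,0,0],[8,0,0,0,0],[8,0,0,0,0],[8,0,0,0,0],[0,0,0,0,0]]])

```text
clock: 10.35
ee_pos: [0.4757, 0.0154, 0.1709]
eef_rot: [3.141, -0.0, 1.65]
ft_force: [-0.0, -0.3, -1.1]
width: 0.0205
```

Run:
```python
from h import *
st(); s=env.sense();T=R.from_euler('xyz',s['eef_rot']).as_matrix();tcp=s['ee_pos']
print((tcp+T@np.array([.128,0,.013])).round(4))
im=snap('side','s5.png')[:,:,::-1]; t=snap('top','t5.png')[:,:,::-1]
o=np.zeros((600,800,3),np.uint8)
o[:,:400]=cv2.resize(np.ascontiguousarray(im[210:270,235:275]),(400,600),interpolation=cv2.INTER_CUBIC)
o[:400,400:]=cv2.resize(np.ascontiguousarray(t[185:235,145:195]),(400,400),interpolation=cv2.INTER_CUBIC)
cv2.imwrite('pics/m5.png',o)
```

```text
t 10.35 tcp [0.4757 0.0154 0.1709] rpy [ 1.7999e+02 -1.0000e-02  9.4560e+01] w 0.0205 F [-0.  -0.3 -1.1] M [ 0.03  0.05 -0.02]
[0.4655 0.143  0.1579]
```

View pics/m5.png

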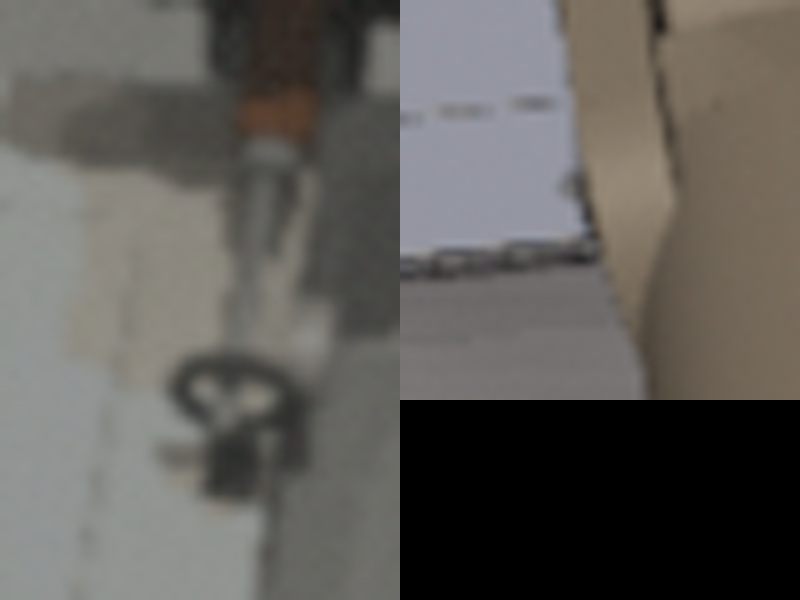

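The ring is at about (235,400) in the side crop, and the tip shows inside the hole at about (230,408). The wrist reads no contact force. I'll go 22 mm further through, then start lifting.

Call:
carry_out(moves=[[[6,0,0,0,0],[6,0,0,0,0],[6,0,0,0,0],[4,0,0,0,0],[0,0,0,0,0],[0,0,0,0,0]]])

```text
clock: 11.2
ee_pos: [0.474, 0.0364, 0.1708]
eef_rot: [-3.142, 0.0, 1.649]
ft_force: [-0.1, 0.0, -1.0]
width: 0.0203
```

Run:
```python
from h import *
st()
im=snap('side','s6.png')[:,:,::-1]
cv2.imwrite('pics/m6.png',cv2.resize(np.ascontiguousarray(im[210:270,235:275]),(400,600),interpolation=cv2.INTER_CUBIC))
# lift path: rod axis pressed to top of hole; eye about hinge, X = warmer x
s=env.sense();T=R.from_euler('xyz',s['eef_rot']).as_matrix()
a=np.radians(4.6);X=np.array([np.cos(a),np.sin(a),0])
def eye(th):
    g=np.arctan2(.048,.192)+th; r=np.hypot(.192,.048); return X*(.192-r*np.cos(g))+np.array([0,0,r*np.sin(g)-.048])
prev=eye(0)
for d in range(5,51,5):
    e=eye(np.radians(d)); print(d,(e*1000).round(1),'tool step',(T.T@(e-prev)*1000).round(1)); prev=e
```

```text
t 11.2 tcp [0.474  0.0364 0.1708] rpy [-180.      0.     94.48] w 0.0203 F [-0.1  0.  -1. ] M [-0.01  0.02  0.01]
5 [ 4.9  0.4 16.6] tool step [  0.    4.9 -16.6]
10 [11.2  0.9 32.6] tool step [  0.    6.3 -16.1]
15 [18.9  1.5 48.1] tool step [  0.    7.7 -15.4]
20 [27.9  2.2 62.8] tool step [  0.    9.  -14.7]
25 [38.2  3.1 76.6] tool step [  0.   10.3 -13.9]
30 [49.6  4.  89.6] tool step [  0.   11.4 -12.9]
35 [ 62.1   5.  101.4] tool step [  0.   12.5 -11.9]
40 [ 75.5   6.1 112.2] tool step [  0.   13.5 -10.7]
45 [ 89.9   7.2 121.7] tool step [ 0.  14.4 -9.5]
50 [105.    8.4 129.9] tool step [ 0.  15.2 -8.2]
```

View pics/m6.png

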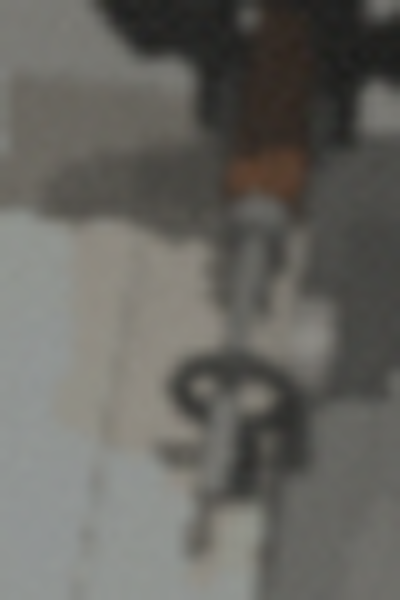

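The rod is clearly threaded: it passes through the ring at about (225,390), with the tip at about (195,550). I'll raise the lid along the eye's arc, slowly and with a firmer grip.

Call:
carry_out(moves=[[[0,2.2,-8.3,0,0],[0,2.7,-8.3,0,0],[0,3,-8.1,0,0],[0,3.3,-8,0,0],[0,3.7,-7.8,0,0],[0,4,-7.6,0,0],[0,0,0,0,0],[0,0,0,0,0]]], force=110)

```text
clock: 12.25
ee_pos: [0.4926, 0.038, 0.2187]
eef_rot: [-3.141, -0.0, 1.649]
ft_force: [-0.1, 0.3, -3.1]
width: 0.0197
```

Run:
```python
from h import *
st()
im=snap('side','s7.png')[:,:,::-1]
w=snap('wrist','w7.png')[:,:,::-1]
o=np.zeros((600,800,3),np.uint8); o[:,:400]=cv2.resize(np.ascontiguousarray(im[170:320,180:280]),(400,600),interpolation=cv2.INTER_CUBIC); o[:300,400:]=cv2.resize(w,(400,300))
cv2.imwrite('pics/m7.png',o)
print([(np.round(r['pixel'],1).tolist(),round(r['p'],2)) for r in env.landmark_of('side','eye')])
s=env.sense();T=R.from_euler('xyz',s['eef_rot']).as_matrix();print(proj('side',s['ee_pos']+T@np.array([.128,0,.013])))
```

```text
t 12.25 tcp [0.4926 0.038  0.2187] rpy [-1.7997e+02 -1.0000e-02  9.4490e+01] w 0.0197 F [-0.1  0.3 -3.1] M [-0.22  0.08  0.04]
[([255.5, 242.9], 0.77)]
[248.64597138 247.85889922]
```

View pics/m7.png

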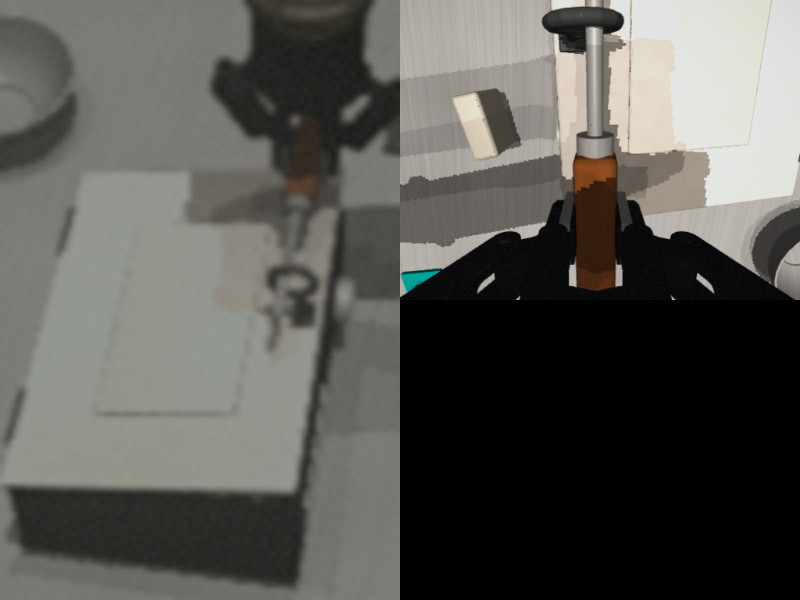

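The lid follows the rod: in the wrist view the ring hangs on the steel part at (583,20), and the vertical force is about 3 N. I'll continue along the arc.

Call:
carry_out(moves=[[[0,4.3,-7.5,0,0],[0,4.7,-7.2,0,0],[0,5,-7,0,0],[0,5.3,-6.9,0,0],[0,5.6,-6.6,0,0],[0,5.8,-6.3,0,0],[0,6.1,-6.1,0,0],[0,6.4,-5.8,0,0]]])

```text
clock: 13.4
ee_pos: [0.5363, 0.0415, 0.2727]
eef_rot: [3.142, -0.0, 1.649]
ft_force: [-1.0, 0.8, -3.0]
width: 0.0201
```

Call:
carry_out(moves=[[[0,6.6,-5.5,0,0],[0,6.9,-5.2,0,0],[0,7.1,-4.9,0,0],[0,7.3,-4.6,0,0],[0,6.8,-4,0,0],[0,0,0,0,0],[0,0,0,0,0],[0,0,0,0,0]]])

```text
clock: 14.4
ee_pos: [0.5703, 0.0439, 0.2965]
eef_rot: [-3.141, 0.0, 1.649]
ft_force: [-1.3, -0.7, -0.7]
width: 0.0202
```

Run:
```python
from h import *
st()
im=snap('side','s8.png')[:,:,::-1]; w=snap('wrist','w8.png')[:,:,::-1]; t=snap('top','t8.png')[:,:,::-1]
o=np.zeros((600,800,3),np.uint8); o[:,:400]=cv2.resize(np.ascontiguousarray(im[170:320,180:280]),(400,600),interpolation=cv2.INTER_CUBIC); o[:300,400:]=cv2.resize(w,(400,300)); o[300:,400:]=cv2.resize(np.ascontiguousarray(t[90:240,80:280]),(400,300))
cv2.imwrite('pics/m8.png',o)
for n in ('side','wrist','top'):
  for q in ('eye','rod_tip'): print(n,q,[(np.round(r['pixel'],1).tolist(),round(r['p'],2)) for r in env.landmark_of(n,q)])
s=env.sense();T=R.from_euler('xyz',s['eef_rot']).as_matrix();tip=s['ee_pos']+T@np.array([.128,0,.013]);print('tip exp',tip,proj('side',tip))
a=np.radians(4.6);X=np.array([np.cos(a),np.sin(a),0]);Y=np.array([-np.sin(a),np.cos(a),0])
h=np.array([.464,.1355,.110])+.192*X
for d in (35,40,45,50):
    th=np.radians(d); f=-X*np.cos(th)+np.array([0,0,np.sin(th)]); u=X*np.sin(th)+np.array([0,0,np.cos(th)])
    e=h+.192*f+.048*u; cl=h+.203*f+.133*Y+.006*u; cr=h+.203*f-.133*Y+.006*u
    print(d,'eye',e.round(4),'side',proj('side',e).round(1),'wrist',proj('wrist',e).round(1),'corners side',proj('side',cl).round(1),proj('side',cr).round(1))
```

```text
t 14.4 tcp [0.5703 0.0439 0.2965] rpy [-1.7999e+02  1.0000e-02  9.4470e+01] w 0.0202 F [-1.3 -0.7 -0.7] M [-0.16  0.36  0.16]
side eye [([221.6, 218.9], 0.77)]
side rod_tip [([216.9, 230.8], 0.66), ([294.0, 261.4], 0.65), ([356.1, 355.7], 0.58), ([289.6, 185.0], 0.18)]
wrist eye [([228.6, 19.6], 0.6)]
wrist rod_tip []
top eye [([154.8, 166.9], 0.59)]
top rod_tip [([119.9, 316.7], 0.64)]
tip exp [0.56046759 0.17163888 0.28354838] [217.86172621 226.55932453]
35 eye [0.5261 0.1405 0.2594] side [234.6 225.1] wrist [159.8  30.2] corners side [238.3 277.3] [255.  194.9]
40 eye [0.5395 0.1416 0.2702] side [229.3 222. ] wrist [188.4  25.4] corners side [233.6 273.9] [251.1 191.3]
45 eye [0.5539 0.1427 0.2797] side [223.7 219. ] wrist [224.5  20.5] corners side [228.4 270.5] [246.7 187.7]
50 eye [0.569  0.1439 0.2879] side [217.6 216.3] wrist [268.7  15.5] corners side [222.7 267.2] [241.9 184.4]
```

View pics/m8.png

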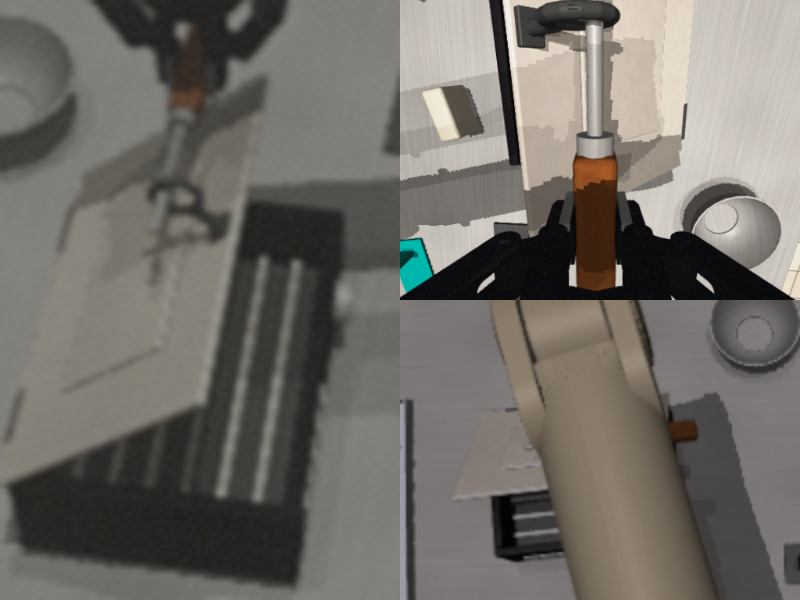

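The lid stands open. The front corners are at side px (230.8,271.2) and (246.3,189.5), and the eye is at side (221.6,218.9) and wrist (228.6,19.6). Against the predictions these give 43–46°. Bowl and timer are undisturbed. I'll hold, check that it's still, and hand in.

Call:
carry_out(moves=[[[0,0,0,0,0],[0,0,0,0,0],[0,0,0,0,0],[0,0,0,0,0],[0,0,0,0,0],[0,0,0,0,0],[0,0,0,0,0],[0,0,0,0,0]]])

```text
clock: 15.85
ee_pos: [0.5705, 0.0441, 0.2965]
eef_rot: [3.142, -0.0, 1.649]
ft_force: [-1.5, -0.8, -0.0]
width: 0.0199
```

Run:
```python
from h import *
st(); a=cv2.imread('pics/side0.png'); p=cv2.imread('pics/s8.png')
for n in ('side','wrist'):
    im=snap(n,n+'9.png')[:,:,::-1]; print(n,[(np.round(r['pixel'],1).tolist(),round(r['p'],2)) for r in env.landmark_of(n,'eye')])
    if n=='side': print('change since last look',np.abs(im.astype(int)-p).mean())
    if n=='side': print([(q,[np.round(r['pixel']).tolist() for r in env.landmark_of(n,q)][:2]) for q in ('bowl','timer','scraper')])
```

```text
t 15.85 tcp [0.5705 0.0441 0.2965] rpy [180.    -0.    94.49] w 0.0199 F [-1.5 -0.8 -0. ] M [-0.29  0.26  0.15]
side [([225.2, 218.6], 0.91)]
change since last look 1.1509043375651042
[('bowl', [[181.0, 197.0], [224.0, 222.0]]), ('timer', [[293.0, 261.0]]), ('scraper', [])]
wrist [([228.5, 22.8], 0.96)]
```

Everything is still: TCP unchanged, and the eye is at wrist column 228.5 as before. The readings fit about 44–45.5°.

```bash
python3 -c "
from cell import env
print(env.sign_off())"
```

```text
the job is handed in; nothing more can be done
None
```

The lid is being held open at about 45° with the rod in the gripper, and I handed the job in at about 16 s of the 51 s allowed.

I gripped the rod by its wooden handle and lifted it straight up from the dark rest. I passed the steel end about 25 mm through the eyelet from the right-hand side, then raised the lid along its arc.

**Lid angle:** The eyelet in the side and wrist views gives about 44–46°. The lid's front corners in the side view read slightly lower, about 43–45°. Both are within the 5° allowed.

**Stillness:** After a 1 s hold the arm had not moved (0.2 mm at most) and the eyelet stayed at the same wrist-camera column. The eyelet reading in the side view shifted by about 4 px between looks; I took that as detector noise because the other readings agreed.

**Contact:** The wrist force readings were no more than about 3 N from insertion onward, and I saw nothing but the rod touch the warmer or its lid.

**Bystanders:** The bowl and timer were seen within about 3 px of where they started. In the last check the detector did not report the scraper; the arm never came low over it, so I don't believe it moved.

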